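# Make up two water-test kits beside the photometer

## Robot

A 6-joint arm with a two-finger parallel gripper is mounted at the origin on the work surface. World frame = base frame: x ahead of the robot, y to its left, z up, the work surface at z = 0. Lengths are in m, angles in rad, forces in N, time in s.
With the tool pointing down it reaches from about 0.25 to 0.775 m from the base axis. Payload 4 kg.
Tool frame: the origin (TCP) lies at the very end of the fingers, on their centre line; the grasp point (between the pads) lies 19 mm behind it (manip.tcp_to_grasp is the distance from the TCP to the grasp point, in m); z points along the fingers, y is the line along which they close (so a half turn about z gives the same grasp; the last joint's range is limited). The gripper opens to 85 mm and grips with 20 to 120 N. Pads are 22 mm wide; open, the fingers measure 114 mm over their backs; the gripper's body (76 mm by 85 mm) begins 54 mm behind the grasp point. The pads swing forward as they close: fully open they stand 13 mm farther back than shut.
Start: joints at [-1.36, 0.087, 1.371, -0, 1.684, -0.103], TCP at [0.17, -0.523, 0.231] pointing down, gripper open.
Joint ranges: [-3.1, 3.1], [-0.76, 2.03], [0.27, 2.55], [-1.08, 4.22], [0.17, 2.65], [-2.57, 2.57]. Speed limits (rad/s): [2.79, 2.79, 3.14, 3.14, 3.14, 3.14].

## Interface

Orientations are given as a unit quaternion [w, x, y, z].
In Python, from plant import manip, eyes gives the robot as it stands.
- The arm moves only by the tool jog_arm, never from a script. Its arguments are lists of equal length, an entry for each row: "offset": the shift along the tool's x, y, z in units of 25 mm (1.0 is 25 mm), a list of three; "turn": the turn, a rotation vector about the tool's x, y, z in units of 6 degrees (1.0 is 6 degrees), a list of three; "claw": the opening in per cent of the stroke, from 0 (shut) to 100 (fully open). A call has 1 to 12 rows; each row shifts and turns the commanded pose from where the row before left it, along the tool's axes as they then stand; what a row does not reach is not made up. A row lasts 1/10 s, in which the tool goes at most 50 mm and 8.59 degrees, less where a joint would pass 70% of its speed; a pose out of reach is approached as far as the arm can. A call is refused whole if a number of a shift passes 1 or a number of a turn 1, either way. A call with a gripper value outside its range is refused whole. The fingers move at their own pace and stop on an object; "grip_force" is the grip in N (left out, the last holds). Time passes only in rows, so rows that do not move let the fingers close. It gives the time, the measured TCP pose, the force, the opening and the grip force at its end, in the units of the state.
- manip.state(): the state, without advancing time (a new reading comes with each control period).
- eyes.capture(name): name is "scene" or "top" or "wrist"; returns the picture (384x512x3 uint8, red, green, blue); there is no depth.
- eyes.camera_params(name): a dict with "mtx" (3x3 intrinsics, pixels), "R" (3x3) and "t" (3): a world point X has camera coordinates R X + t; the wrist camera has in their place "mount" (4x4, takes a point from camera to tool coordinates, whose origin is the TCP and whose axes are the flange's). Camera axes: x right, y down, z forward; pixel columns grow to the right and rows downward; lengths in m; the calibration is good to about 2 mm. The wrist camera is an equidistant fisheye: a pixel r from the principal point sees the ray r / f radians off the axis. A picture is of the moment at which its call begins: read the wrist's pose just before it. camera_params takes no time and is no camera call.
- manip.job_done(): hands the job in; it is judged then, once.
The state is a dict: "time_s": time; "joint_positions": joint angles; "qd": joint speeds; "effort": joint torques, N m; "eef_pos": TCP position; "ee_rot": TCP orientation; "wrist_force": force on the tool from outside, world axes, zero at the start; "wrist_torque": the same for the moment, N m; "opening": opening from 0.0 (shut) to 1.0 (fully open); "grasp_force": force on a finger pad.
Only numpy, scipy, OpenCV 4.12 (cv2) and the standard library are available. Lean on these libraries where they do the work, as an engineer would, in place of code of your own. Each camera call takes 0.05 s, during which the arm holds its last target. There are 200 camera calls.

## Task

Make up two water-test kits from the stock on the bench: the blue tray gets the cardboard carton of cuvettes in its wide bay and the red-capped and green-capped vials in its small bays, one to a bay; the yellow tray gets the amber bottle in its wide bay and the white-capped vial in either small bay. Stand everything upright, flat on the floor of its bay, and let go. Leave the purple-capped vial and the glass beaker standing where they are.

Things in the scene. Friction and masses are not known exactly. Their poses are not given: they have to be found in the camera images.
- blue_tray: flat open blue plastic kit tray, fixed to the bench, 124 mm (its x) by 162 mm (its y), walls 4 mm thick, all walls and dividers 15 mm high, floor 4 mm thick; origin at the centre of its underside (on the bench), z up. One wide bay, inside 116 mm (x) by 84 mm (y), centred at x = 0, y = -35 mm; two small bays side by side, each inside 56 mm (x) by 66 mm (y), centred at x = -30 mm and x = +30 mm, y = +44 mm. Yaw within about 20 degrees of square to the bench
- yellow_tray: flat open yellow plastic kit tray, fixed to the bench, 124 mm (its x) by 162 mm (its y), walls 4 mm thick, all walls and dividers 15 mm high, floor 4 mm thick; origin at the centre of its underside (on the bench), z up. One wide bay, inside 116 mm (x) by 84 mm (y), centred at x = 0, y = -35 mm; two small bays side by side, each inside 56 mm (x) by 66 mm (y), centred at x = -30 mm and x = +30 mm, y = +44 mm. Yaw within about 20 degrees of square to the bench
- red_vial_center (a point): upright round sample vial, clear with a white paper label, red screw cap; diameter 30 mm, height 75 mm, about 50 g; the point is its centre, half-way up (37.5 mm above its foot), z up along the vial
- green_vial_center (a point): upright round sample vial, clear with a white paper label, green screw cap; diameter 30 mm, height 75 mm, about 50 g; the point is its centre, half-way up (37.5 mm above its foot), z up along the vial
- white_vial_center (a point): upright round sample vial, clear with a white paper label, white screw cap; diameter 30 mm, height 75 mm, about 50 g; the point is its centre, half-way up (37.5 mm above its foot), z up along the vial
- carton_center (a point): brown cardboard carton of cuvettes with a pale tape stripe along its top and white labels on its long sides, closed and rigid, 90 mm (its x) by 44 mm (its y) by 70 mm high, about 120 g; the point is its centre, 35 mm above its underside, z up. It fits the wide bay only with its 90 mm length along the tray's x
- bottle_center (a point): small amber reagent bottle with black cap and white label, body diameter 50 mm up to 58 mm, cap diameter 34 mm, height 85 mm, about 150 g; the point is on its axis half-way up (42.5 mm above its foot), z up
- purple_vial_center (a point): upright round sample vial, clear with a white paper label, purple screw cap; diameter 30 mm, height 75 mm, about 50 g; the point is its centre, half-way up (37.5 mm above its foot), z up along the vial. Not part of any kit: leave it standing where it is
- beaker_center (a point): empty clear glass beaker, rim diameter 58 mm, height 75 mm; the point is on its axis half-way up. Not part of any kit: leave it standing where it is

How it is judged:
At the end, for the whole second after the job is handed in: Blue tray: carton in the wide bay, red and green vials one to each small bay. Yellow tray: bottle in the wide bay, white vial in a small bay. Each has its centre inside its bay, stands on the bay floor (height within 4 mm), upright within 0.12 rad, released and still (y of red_vial_center in the frame of blue_tray between 0.011 and 0.077 m and z of red_vial_center in the frame of blue_tray between 0.0375 and 0.0455 m and angle between each of red_vial_center, green_vial_center, white_vial_center, carton_center, bottle_center's own z axis and vertical below 0.12 rad and x of red_vial_center in the frame of blue_tray between -0.058 and 0.058 m and linear speed of each of red_vial, green_vial, white_vial, carton, bottle below 0.02 m/s and y of green_vial_center in the frame of blue_tray between 0.011 and 0.077 m and z of green_vial_center in the frame of blue_tray between 0.0375 and 0.0455 m and x of green_vial_center in the frame of blue_tray between -0.058 and 0.058 m and y of white_vial_center in the frame of yellow_tray between 0.011 and 0.077 m and z of white_vial_center in the frame of yellow_tray between 0.0375 and 0.0455 m and x of white_vial_center in the frame of yellow_tray between -0.058 and 0.058 m and y of carton_center in the frame of blue_tray between -0.077 and 0.007 m and z of carton_center in the frame of blue_tray between 0.035 and 0.043 m and x of carton_center in the frame of blue_tray between -0.058 and 0.058 m and y of bottle_center in the frame of yellow_tray between -0.077 and 0.007 m and z of bottle_center in the frame of yellow_tray between 0.0425 and 0.0505 m and x of bottle_center in the frame of yellow_tray between -0.058 and 0.058 m and ((x of red_vial_center in the frame of blue_tray between 0.002 and 0.058 m and x of green_vial_center in the frame of blue_tray between -0.058 and -0.002 m) or (x of red_vial_center in the frame of blue_tray between -0.058 and -0.002 m and x of green_vial_center in the frame of blue_tray between 0.002 and 0.058 m)) and (x of white_vial_center in the frame of yellow_tray between 0.002 and 0.058 m or x of white_vial_center in the frame of yellow_tray between -0.058 and -0.002 m)); the robot touches nothing.
It fails at once if the purple-capped vial is shifted more than 30 mm or tipped over (distance of purple_vial_center from where it was at the start of the episode above 0.03 m or angle between purple_vial_center's own z axis and vertical above 0.5 rad).
It fails at once if the glass beaker is shifted more than 30 mm or tipped over (distance of beaker_center from where it was at the start of the episode above 0.03 m or angle between beaker_center's own z axis and vertical above 0.5 rad).
It also fails if it takes over 112 s, if anything falls off the work surface, if the arm or the gripper's body presses on something with over 40 N, if the wrist force passes 120 N, or if a joint passes its speed limit or range.

## Working session

There is one attempt and no reset: what is moved stays moved. The work goes in short steps, Python scripts to look and compute and a tool call to move; the robot and the scene stay as the last step left them, time stands still between calls to the robot, and variables do not carry over. Pictures are saved under pics/ and viewed, at most 14 in all, crops included, and the job is handed in when it is done.

Besides the shell and the picture viewer there is one more tool, called in YAML: its name, and indented under it one key for each argument. jog_arm: Moves the arm, as the interface text tells. Its arguments: {"type":"object","properties":{"offset":{"type":"array","items":{"type":"array","items":{"type":"number"}}},"turn":{"type":"array","items":{"type":"array","items":{"type":"number"}}},"claw":{"type":"array","items":{"type":"number"}},"grip_force":{"type":"number"}},"required":["offset","turn","claw"]}

```bash
mkdir -p pics; ls; python3 - <<'E'
from plant import manip, eyes
import cv2,numpy as np
np.set_printoptions(precision=4,suppress=True)
print(manip.state())
for n in ["scene","top","wrist"]:
    im=eyes.capture(n); np.save(f"pics/{n}0.npy",im); cv2.imwrite(f"pics/{n}0.png",cv2.resize(im[:,:,::-1],None,fx=1.5,fy=1.5,interpolation=cv2.INTER_CUBIC))
    print(n,eyes.camera_params(n))
E
```

```text
pics
{'time_s': 0.0, 'joint_positions': array([-1.3601,  0.0879,  1.3723,  0.    ,  1.6836, -0.1031]), 'qd': array([ 0.001 ,  0.0002, -0.0007,  0.0015, -0.0003,  0.0005]), 'effort': array([ -0.0005, -35.1865, -31.3279,  -0.0001,   0.0109,  -0.    ]), 'eef_pos': array([ 0.1697, -0.5226,  0.2301]), 'ee_rot': array([-0.0011,  0.9877,  0.1563, -0.    ]), 'wrist_force': array([-0.0842, -0.1835,  0.1319]), 'wrist_torque': array([ 0.0519,  0.0305, -0.0284]), 'grasp_force': 0.0, 'opening': 1.0020133519327101}
scene {'mtx': array([[435.3335,   0.    , 257.9914],
       [  0.    , 435.3335, 188.5777],
       [  0.    ,   0.    ,   1.    ]]), 'R': array([[-0.7821,  0.6228,  0.0218],
       [ 0.3351,  0.4498, -0.8279],
       [-0.5254, -0.6402, -0.5605]]), 't': array([ 0.4536, -0.1443,  1.3889])}
top {'mtx': array([[403.6143,   0.    , 259.241 ],
       [  0.    , 403.6143, 184.7557],
       [  0.    ,   0.    ,   1.    ]]), 'R': array([[ 0.0079, -0.9999, -0.0092],
       [-0.9966, -0.0071, -0.0827],
       [ 0.0826,  0.0099, -0.9965]]), 't': array([-0.0067,  0.5693,  1.0511])}
wrist {'mtx': array([[297.3186,   0.    , 252.5836],
       [  0.    , 297.3186, 189.5008],
       [  0.    ,   0.    ,   1.    ]]), 'mount': array([[ 0.0008, -0.9493, -0.3144,  0.0802],
       [ 1.    ,  0.0008,  0.0001, -0.0004],
       [ 0.0001, -0.3144,  0.9493, -0.143 ],
       [ 0.    ,  0.    ,  0.    ,  1.    ]])}
```

View pics/top0.png

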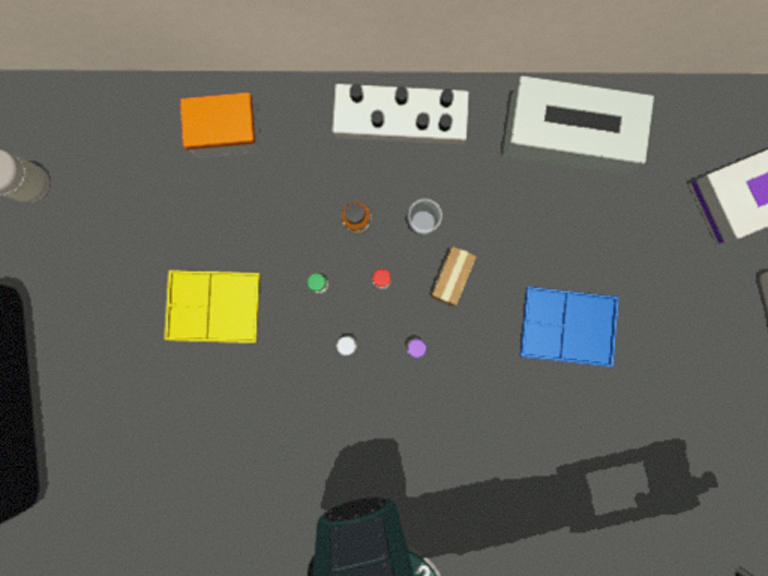

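View pics/scene0.png

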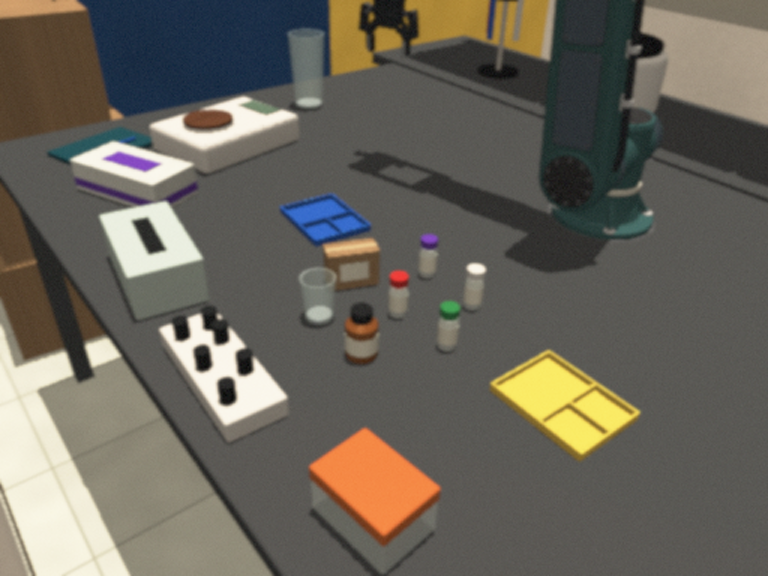

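Top view (1.5x): the yellow tray is left with corners near (167,270), (260,272), (257,343), (165,340). The blue tray is right, and both have their small bays on the left (+y). Caps: green (317,282), red (381,278), white (346,345), purple (417,348). The bottle is at (356,215), the beaker at (425,215) and the carton at (454,276).

```bash
cat > h.py <<'E'
import numpy as np, cv2
from plant import manip, eyes
np.set_printoptions(precision=4,suppress=True)
def ray(name,uv,z):
    p=eyes.camera_params(name); K,R,t=p['mtx'],p['R'],np.array(p['t'])
    d=R.T@np.linalg.inv(K)@np.array([uv[0],uv[1],1.]); c=-R.T@t
    return c+d*(z-c[2])/d[2]
def blob(im,lo,hi,box=None):
    hsv=cv2.cvtColor(im,cv2.COLOR_RGB2HSV); m=cv2.inRange(hsv,np.array(lo),np.array(hi))
    if box: k=np.zeros_like(m);k[box[1]:box[3],box[0]:box[2]]=255;m&=k
    n,l,s,c=cv2.connectedComponentsWithStats(m); i=1+np.argmax(s[1:,4])
    return (l==i).astype(np.uint8),c[i],s[i,4]
E
python3 - <<'E'
from h import *
im=np.load("pics/top0.npy")
B=lambda x,y,r:[int(x/1.5-r),int(y/1.5-r),int(x/1.5+r),int(y/1.5+r)]
for n,lo,hi,b in [("red",(0,120,80),(12,255,255),B(381,278,13)),("green",(45,90,60),(80,255,255),B(317,282,13)),("purple",(120,60,80),(160,255,255),B(417,348,13)),("white",(0,0,170),(180,60,255),B(346,345,9)),("bottlecap",(0,0,0),(180,255,60),B(356,212,8)),("beaker",(0,0,90),(180,90,255),B(425,215,16))]:
    m,c,a=blob(im,lo,hi,b); print(n,c,a,ray("top",c,0.085 if "bot" in n else .075))
for n,lo,hi,b,z in [("blue",(100,100,60),(125,255,255),B(569,326,45),.013),("yellow",(22,120,90),(35,255,255),B(212,306,45),.013),("carton",(8,40,110),(30,200,255),B(454,276,26),.07)]:
    m,c,a=blob(im,lo,hi,b); r=cv2.minAreaRect(cv2.findContours(cv2.morphologyEx(m,cv2.MORPH_CLOSE,np.ones((5,5))),0,2)[0][0]); P=np.array([ray("top",q,z) for q in cv2.boxPoints(r)])
    e=[P[1]-P[0],P[2]-P[1]]
    print(n,a,P.mean(0),[(np.linalg.norm(v),np.degrees(np.arctan2(v[1],v[0]))) for v in e])
E
```

```text
red [254.0342 184.6838] 117 [0.5652 0.0103 0.075 ]
green [210.547  187.6154] 117 [0.5569 0.1206 0.075 ]
purple [277.5349 231.8605] 129 [ 0.4468 -0.0497  0.075 ]
white [230.3621 230.2414] 116 [0.4499 0.0688 0.075 ]
bottlecap [240. 147.] 1 [0.6598 0.0465 0.085 ]
beaker [282.8429 142.2806] 980 [ 0.6744 -0.0623  0.075 ]
blue 2967 [ 0.4857 -0.3232  0.013 ] [(np.float64(0.12609231677260815), np.float64(-7.056376381391103)), (np.float64(0.16894762184927364), np.float64(-96.10681490889702))]
yellow 2909 [0.5166 0.3148 0.013 ] [(np.float64(0.12718468070848926), np.float64(-0.087346917144101)), (np.float64(0.16887988136211865), np.float64(-91.88761385060798))]
carton 671 [ 0.57   -0.1127  0.07  ] [(np.float64(0.09422461974580086), np.float64(-22.045810417706775)), (np.float64(0.04701808467753582), np.float64(-112.10670444670961))]
```

```bash
python3 - <<'E'
import numpy as np,cv2
im=np.load("pics/top0.npy")
cv2.imwrite("pics/c1.png",cv2.resize(im[125:255,100:420,::-1],None,fx=2.5,fy=2.5,interpolation=cv2.INTER_CUBIC))
E
```

```text
(no output)
```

View pics/c1.png

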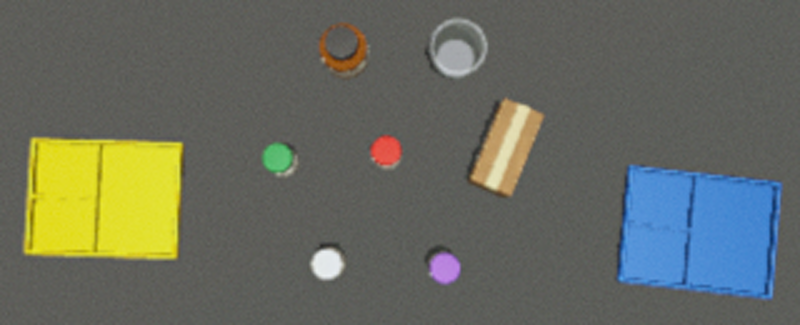

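The objects are about 110 mm apart, and the measured sizes match the given ones to within blur (126x169 against 124x162; carton 94x47). Trays: blue at (0.486, -0.323) with yaw about -6°, yellow at (0.517, 0.315) with yaw about -2°. I'll take the carton first, and I need a helper that turns a target into tool units.

```bash
cat >> h.py <<'E'
from scipy.spatial.transform import Rotation as Ro
def units(pos,yawdeg,s=None):
    "tool-axis units to go to pos after having turned to yaw; and turn units first (about current tool axes)"
    s=s or manip.state(); w,x,y,z=s['ee_rot']; R=Ro.from_quat([x,y,z,w])
    T=Ro.from_euler('z',yawdeg,degrees=True)*Ro.from_quat([1,0,0,0])
    tu=np.degrees((R.inv()*T).as_rotvec())/6
    print("turn",tu,"offset(after turn)",T.inv().apply(np.array(pos)-s['eef_pos'])/.025,"t",round(s['time_s'],2))
def wray(uv,s,z):
    p=eyes.camera_params("wrist");K,M=p['mtx'],np.array(p['mount']); d=(np.array(uv)-K[:2,2])/K[0,0]; r=np.hypot(*d)
    c=np.append(d/r*np.sin(r),np.cos(r)); w,a,b,e=s['ee_rot'];R=Ro.from_quat([a,b,e,w])
    D=R.apply(M[:3,:3]@c); C=R.apply(M[:3,3])+s['eef_pos']; return C+D*(z-C[2])/D[2]
def look(name):
    s=manip.state(); im=eyes.capture("wrist"); np.save(f"pics/{name}.npy",im); cv2.imwrite(f"pics/{name}.png",im[:,:,::-1]); return s,im
E
python3 - <<'E'
from h import *
for u,z in (((237.2,144.2),.058),((236.8,141.4),.085)): print(ray("top",u,z))
units((.57,-.113,.16),-22)
E
```

```text
[0.6719 0.0554 0.058 ]
[0.6741 0.0548 0.085 ]
turn [-0.0169  0.004   6.6633] offset(after turn) [  8.7065 -21.1955   2.8147] t 0.15
```

jog_arm:
  offset:
    - [0,0,0]
    - [0,0,0]
    - [0,0,0]
    - [0,0,0]
    - [0,0,0]
    - [0,0,0]
    - [0,0,0]
  turn:
    - [0,0,0.95]
    - [0,0,0.95]
    - [0,0,0.95]
    - [0,0,0.95]
    - [0,0,0.95]
    - [0,0,0.95]
    - [0,0,0.95]
  claw: [80,80,80,80,80,80,80]

```text
time_s: 0.85
eef_pos: [0.1697, -0.5229, 0.2308]
ee_rot: [-0.0, 0.981, -0.192, -0.0]
wrist_force: [-0.5, 0.2, -0.2]
opening: 0.801
grasp_force: 0.0
```

jog_arm:
  offset:
    - [0.4,-0.96,0.12]
    - [0.4,-0.96,0.12]
    - [0.4,-0.96,0.12]
    - [0.4,-0.96,0.12]
    - [0.4,-0.96,0.12]
    - [0.4,-0.96,0.12]
    - [0.4,-0.96,0.12]
    - [0.4,-0.96,0.12]
    - [0.4,-0.96,0.12]
    - [0.4,-0.96,0.12]
    - [0.4,-0.96,0.12]
    - [0.4,-0.96,0.12]
  turn:
    - [0,0,0]
    - [0,0,0]
    - [0,0,0]
    - [0,0,0]
    - [0,0,0]
    - [0,0,0]
    - [0,0,0]
    - [0,0,0]
    - [0,0,0]
    - [0,0,0]
    - [0,0,0]
    - [0,0,0]
  claw: [80,80,80,80,80,80,80,80,80,80,80,80]

```text
time_s: 2.05
eef_pos: [0.3891, -0.2998, 0.1948]
ee_rot: [-0.0, 0.982, -0.19, -0.0]
wrist_force: [0.1, -0.2, -0.3]
opening: 0.804
grasp_force: 0.0
```

jog_arm:
  offset:
    - [0.4,-0.97,0.13]
    - [0.4,-0.97,0.13]
    - [0.4,-0.97,0.13]
    - [0.4,-0.97,0.13]
    - [0.4,-0.97,0.13]
    - [0.4,-0.97,0.13]
    - [0.4,-0.97,0.13]
    - [0.4,-0.97,0.13]
    - [0.4,-0.97,0.13]
    - [0.3,-0.97,0.13]
    - [0,0,0]
    - [0,0,0]
  turn:
    - [0,0,0]
    - [0,0,0]
    - [0,0,0]
    - [0,0,0]
    - [0,0,0]
    - [0,0,0]
    - [0,0,0]
    - [0,0,0]
    - [0,0,0]
    - [0,0,0]
    - [0,0,0]
    - [0,0,0]
  claw: [80,80,80,80,80,80,80,80,80,80,80,80]

```text
time_s: 3.25
eef_pos: [0.5693, -0.112, 0.1621]
ee_rot: [0.0, 0.982, -0.19, -0.001]
wrist_force: [0.5, 0.3, 0.1]
opening: 0.799
grasp_force: 0.0
```

```bash
python3 - <<'E'
from h import *
s,im=look("w1"); print(s['eef_pos'],s['ee_rot'])
E
```

```text
[ 0.5693 -0.112   0.1621] [ 0.0003  0.9819 -0.1896 -0.0008]
```

View pics/w1.png

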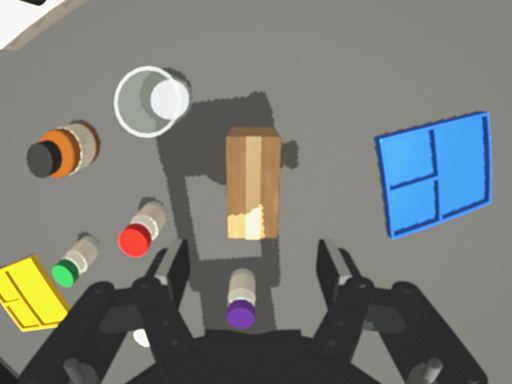

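The wrist view shows the carton top at (228..280, 137..238), square to the fingers. The other objects and the blue tray, with corners (379,138), (488,112), (491,201), (392,238), are also visible. I'll measure them all from this picture.

```bash
python3 - <<'E'
from h import *
s=dict(eef_pos=np.array([0.5693,-0.112,0.1621]),ee_rot=[0.0003,0.9819,-0.1896,-0.0008])
g=lambda P,z:np.array([wray(p,s,z) for p in P])
def rect(P,z):
    Q=g(P,z);r=Q.mean(0); print(r,[ (np.linalg.norm(Q[i]-Q[i-1]),np.degrees(np.arctan2(*(Q[i]-Q[i-1])[1::-1]))) for i in range(4)])
rect([(228,137),(280,137),(279,238),(229,238)],.07)
rect([(378,138),(489,112),(492,202),(391,238)],.015)
for n,u,z in [("red",(135,240),.075),("green",(66,272),.075),("purple",(241,315),.075),("bottle",(44,159),.085),("beaker",(151,102),.075)]: print(n,wray(u,s,z))
units((.57,-.113,.028),-22)
E
```

```text
[ 0.57   -0.1137  0.07  ] [(np.float64(0.0896131258057001), np.float64(-22.734433383643594)), (np.float64(0.04141320838085692), np.float64(-111.78435948800225)), (np.float64(0.08967645205847088), np.float64(159.2815891818355)), (np.float64(0.04456741094073161), np.float64(68.13834132914461))]
[ 0.4877 -0.3242  0.015 ] [(np.float64(0.12230900054990522), np.float64(-5.538089071018083)), (np.float64(0.1640633454724472), np.float64(-96.52643767403399)), (np.float64(0.12287560453129609), np.float64(174.95738230552257)), (np.float64(0.16513634292897347), np.float64(83.28495508040643))]
red [0.5674 0.0058 0.075 ]
green [0.5603 0.1111 0.075 ]
purple [ 0.4518 -0.0524  0.075 ]
bottle [0.673  0.0498 0.085 ]
beaker [ 0.6704 -0.066   0.075 ]
turn [0.0079 0.0078 0.0134] offset(after turn) [0.0383 0.0041 5.3785] t 3.3
```

jog_arm:
  offset:
    - [0,0,0.9]
    - [0,0,0.9]
    - [0,0,0.9]
    - [0,0,0.9]
    - [0,0,0.9]
    - [0,0,0.87]
    - [0,0,0]
    - [0,0,0]
    - [0,0,0]
    - [0,0,0]
    - [0,0,0]
    - [0,0,0]
  turn:
    - [0,0,0]
    - [0,0,0]
    - [0,0,0]
    - [0,0,0]
    - [0,0,0]
    - [0,0,0]
    - [0,0,0]
    - [0,0,0]
    - [0,0,0]
    - [0,0,0]
    - [0,0,0]
    - [0,0,0]
  claw: [80,80,80,80,80,80,80,40,40,40,40,40]
  grip_force: 40

```text
time_s: 4.5
eef_pos: [0.5707, -0.1128, 0.0304]
ee_rot: [0.0, 0.982, -0.19, 0.002]
wrist_force: [-1.0, -0.7, 5.2]
opening: 0.509
grasp_force: 41.5
```

jog_arm:
  offset:
    - [0,0,-0.8]
    - [0,0,-0.8]
    - [0,0,-0.8]
    - [0,0,0]
    - [0,0,0]
  turn:
    - [0,0,0]
    - [0,0,0]
    - [0,0,-0.9]
    - [0,0,-0.9]
    - [0,0,-0.87]
  claw: [40,40,40,40,40]

```text
time_s: 5.0
eef_pos: [0.57, -0.1121, 0.0894]
ee_rot: [0.0, 0.999, -0.049, 0.001]
wrist_force: [0.0, -0.3, -2.0]
opening: 0.516
grasp_force: 41.0
```

```bash
python3 - <<'E'
from h import *
print(manip.state()['grasp_force'],manip.state()['opening'])
units((.4833,-.3588,.09),-6)
E
```

```text
41.000699400901794 0.5159281739010323
turn [ 0.0019 -0.0141  0.055 ] offset(after turn) [-2.4158 10.1745 -0.0233] t 5.0
```

jog_arm:
  offset:
    - [-0.22,0.92,0]
    - [-0.22,0.92,0]
    - [-0.22,0.92,0]
    - [-0.22,0.92,0]
    - [-0.22,0.92,0]
    - [-0.22,0.92,0]
    - [-0.22,0.92,0]
    - [-0.22,0.92,0]
    - [-0.22,0.92,0]
    - [-0.22,0.92,0]
    - [-0.22,0.97,0]
    - [0,0,0]
  turn:
    - [0,0,0]
    - [0,0,0]
    - [0,0,0]
    - [0,0,0]
    - [0,0,0]
    - [0,0,0]
    - [0,0,0]
    - [0,0,0]
    - [0,0,0]
    - [0,0,0]
    - [0,0,0.05]
    - [0,0,0]
  claw: [40,40,40,40,40,40,40,40,40,40,40,40]

```text
time_s: 6.2
eef_pos: [0.4819, -0.3614, 0.088]
ee_rot: [0.0, 0.998, -0.056, -0.001]
wrist_force: [-0.3, 0.2, -1.1]
opening: 0.508
grasp_force: 41.2
```

```bash
python3 - <<'E'
from h import *
s,im=look("w2"); print(s['eef_pos'],s['ee_rot']); units((.4833,-.3588,.0345),-6,s)
E
```

```text
[ 0.4819 -0.3614  0.088 ] [ 0.0005  0.9984 -0.0557 -0.0005]
turn [ 0.0096  0.0093 -0.0653] offset(after turn) [ 0.0439 -0.1103  2.1414] t 6.2
```

View pics/w2.png

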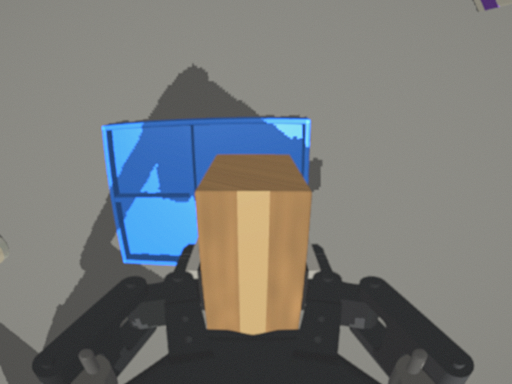

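The carton is held and lies between the divider (x≈193) and the outer wall (x≈309), square to the tray. Lowering.

jog_arm:
  offset:
    - [0,-0.1,0.5]
    - [0,0,0.5]
    - [0,0,0.5]
    - [0,0,0.4]
    - [0,0,0.2]
    - [0,0,0]
    - [0,0,0]
  turn:
    - [0,0,0]
    - [0,0,0]
    - [0,0,0]
    - [0,0,0]
    - [0,0,0]
    - [0,0,0]
    - [0,0,0]
  claw: [40,40,40,40,40,40,40]

```text
time_s: 6.95
eef_pos: [0.4838, -0.3565, 0.036]
ee_rot: [0.0, 0.999, -0.054, 0.0]
wrist_force: [0.2, 0.7, -0.3]
opening: 0.516
grasp_force: 41.2
```

jog_arm:
  offset:
    - [0,0,0.08]
    - [0,0,0]
    - [0,0,0]
    - [0,0,0]
    - [0,0,0]
    - [0,0,0]
    - [0,0,-0.8]
    - [0,0,-0.9]
    - [0,0,-0.9]
    - [0,0,-0.9]
    - [0,0,0]
  turn:
    - [0,0,0]
    - [0,0,0]
    - [0,0,0]
    - [0,0,0]
    - [0,0,0]
    - [0,0,0]
    - [0,0,0]
    - [0,0,0]
    - [0,0,0]
    - [0,0,0]
    - [0,0,0]
  claw: [40,40,40,75,75,75,75,75,75,75,75]

```text
time_s: 8.05
eef_pos: [0.4854, -0.358, 0.126]
ee_rot: [0.003, 0.999, -0.054, 0.003]
wrist_force: [-0.4, 0.4, 0.5]
opening: 0.747
grasp_force: 0.0
```

```bash
python3 - <<'E'
from h import *
units((.567,.008,.13),-6)
E
```

```text
turn [ 0.0473 -0.065  -0.0333] offset(after turn) [  1.7159 -14.9028  -0.1612] t 8.05
```

jog_arm:
  offset:
    - [0.11,-0.95,0]
    - [0.11,-0.95,0]
    - [0.11,-0.95,0]
    - [0.11,-0.95,0]
    - [0.11,-0.95,0]
    - [0.11,-0.95,0]
    - [0.11,-0.95,0]
    - [0.11,-0.95,0]
    - [0.11,-0.95,0]
    - [0.11,-0.95,0]
    - [0.11,-0.95,0]
    - [0.11,-0.95,0]
  turn:
    - [0,0,0]
    - [0,0,0]
    - [0,0,0]
    - [0,0,0]
    - [0,0,0]
    - [0,0,0]
    - [0,0,0]
    - [0,0,0]
    - [0,0,0]
    - [0,0,0]
    - [0,0,0]
    - [0,0,0]
  claw: [75,75,75,75,75,75,75,75,75,75,75,75]

```text
time_s: 9.25
eef_pos: [0.5465, -0.0755, 0.1198]
ee_rot: [-0.0, 0.999, -0.054, -0.001]
wrist_force: [0.1, 0.3, -0.5]
opening: 0.751
grasp_force: 0.0
```

jog_arm:
  offset:
    - [0.1,-0.9,-0.05]
    - [0.1,-0.9,-0.05]
    - [0.1,-0.9,-0.05]
    - [0.1,-0.8,0]
    - [0,0,0]
    - [0,0,0]
  turn:
    - [0,0,0]
    - [0,0,0]
    - [0,0,0]
    - [0,0,0]
    - [0,0,0]
    - [0,0,0]
  claw: [75,75,75,75,75,75]

```text
time_s: 9.85
eef_pos: [0.5659, 0.0092, 0.1239]
ee_rot: [0.0, 0.999, -0.054, -0.001]
wrist_force: [-0.2, -0.5, -0.4]
opening: 0.749
grasp_force: 0.0
```

```bash
python3 - <<'E'
from h import *
s,im=look("w3"); print(s['eef_pos'],s['ee_rot'])
for n,lo,hi in [("red",(0,150,90),(8,255,255)),("green",(45,90,60),(80,255,255)),("purple",(125,60,80),(160,255,255))]:
    m,c,a=blob(im,lo,hi); print(n,c,a,wray(c,s,.073))
E
```

```text
[0.5659 0.0092 0.1239] [ 0.0004  0.9986 -0.0536 -0.0011]
red [251.1127 208.9667] 1411 [0.5673 0.0102 0.073 ]
green [115.187  230.4337] 1123 [0.5594 0.1184 0.073 ]
purple [317.8947 313.8421] 95 [ 0.4614 -0.037   0.073 ]
```

View pics/w3.png

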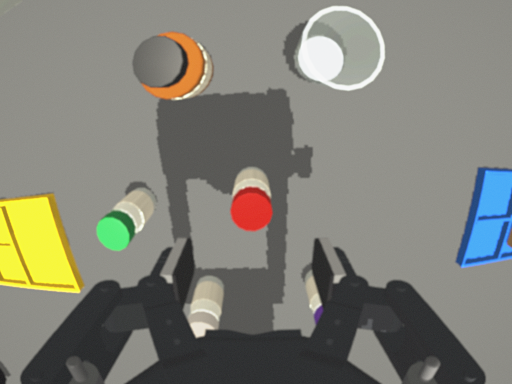

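The red cap sits at (251,209) between the fingers and measures (0.567, 0.010). The green cap is at (115,230) and the bottle cap at (160,62). Descending on red.

jog_arm:
  offset:
    - [0.05,0,0.8]
    - [0,0,0.8]
    - [0,0,0.8]
    - [0,0,0.8]
    - [0,0,0.65]
    - [0,0,0]
    - [0,0,0]
    - [0,0,0]
    - [0,0,0]
    - [0,0,0]
    - [0,0,0]
  turn:
    - [0,0,0]
    - [0,0,0]
    - [0,0,0]
    - [0,0,0]
    - [0,0,0]
    - [0,0,0]
    - [0,0,0]
    - [0,0,0]
    - [0,0,0]
    - [0,0,0]
    - [0,0,0]
  claw: [75,75,75,75,75,60,25,25,25,25,25]
  grip_force: 30

```text
time_s: 11.0
eef_pos: [0.5683, 0.009, 0.0299]
ee_rot: [0.0, 0.999, -0.054, 0.001]
wrist_force: [0.1, -0.1, 1.5]
opening: 0.342
grasp_force: 29.8
```

```bash
python3 - <<'E'
from h import *
s=manip.state();print(s['opening'],s['grasp_force'],s['eef_pos'],s['wrist_force'])
th=np.radians(-6);R=np.array([[np.cos(th),-np.sin(th)],[np.sin(th),np.cos(th)]])
for x in (.03,-.03): 
    p=np.array([.487,-.324])+R@[x,.044]; print(p); units((*p,.13),-6,s)
E
```

```text
0.3423138078408682 29.779669709969312 [0.5683 0.009  0.0299] [ 0.0613 -0.0835  1.5053]
[ 0.5214 -0.2834]
turn [ 0.0028 -0.0145 -0.0327] offset(after turn) [-0.641  11.8268 -4.0043] t 11.0
[ 0.4618 -0.2771]
turn [ 0.0028 -0.0145 -0.0327] offset(after turn) [-3.041  11.8268 -4.0043] t 11.0
```

jog_arm:
  offset:
    - [0,0,-0.8]
    - [0,0,-0.8]
    - [0,0.5,-0.6]
    - [-0.05,0.95,0]
    - [-0.05,0.95,0]
    - [-0.06,0.95,0]
    - [-0.06,0.95,0]
    - [-0.06,0.95,0]
    - [-0.06,0.95,0]
    - [-0.06,0.95,0]
    - [-0.06,0.95,0]
    - [-0.06,0.95,0]
  turn:
    - [0,0,0]
    - [0,0,0]
    - [0,0,0]
    - [0,0,0]
    - [0,0,0]
    - [0,0,0]
    - [0,0,0]
    - [0,0,0]
    - [0,0,0]
    - [0,0,0]
    - [0,0,0]
    - [0,0,0]
  claw: [25,25,25,25,25,25,25,25,25,25,25,25]

```text
time_s: 12.2
eef_pos: [0.5297, -0.2162, 0.0843]
ee_rot: [0.0, 0.999, -0.054, -0.0]
wrist_force: [0.4, -0.5, -0.6]
opening: 0.338
grasp_force: 29.8
```

jog_arm:
  offset:
    - [-0.05,0.9,0]
    - [-0.05,0.9,0]
    - [-0.05,0.8,0]
    - [0,0.15,0]
    - [0,0,0]
    - [0,0,0]
  turn:
    - [0,0,0]
    - [0,0,0]
    - [0,0,0]
    - [0,0,0]
    - [0,0,0]
    - [0,0,0]
  claw: [25,25,25,25,25,25]

```text
time_s: 12.8
eef_pos: [0.5192, -0.2817, 0.084]
ee_rot: [-0.0, 0.999, -0.054, -0.0]
wrist_force: [-0.1, -0.9, -0.8]
opening: 0.341
grasp_force: 29.8
```

```bash
python3 - <<'E'
from h import *
s,im=look("w4"); print(s['eef_pos'],s['ee_rot'],s['grasp_force']); units((.5214,-.2834,.0345),-6,s)
E
```

```text
[ 0.5192 -0.2817  0.084 ] [-0.0003  0.9985 -0.0539 -0.0001] 29.800612819672097
turn [-0.0057  0.0015 -0.0305] offset(after turn) [0.0943 0.0576 1.9819] t 12.8
```

View pics/w4.png

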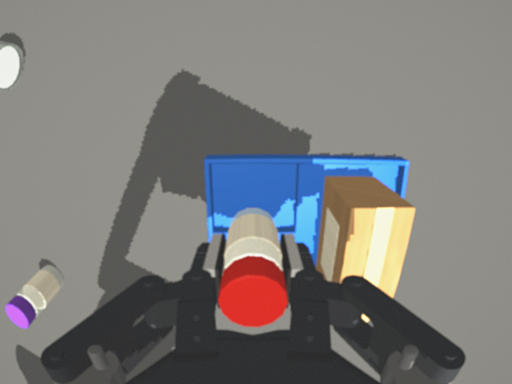

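The carton stands square in the wide bay. The red vial hangs between the left wall (208) and the divider (297), over the far bay. Lower and release.

jog_arm:
  offset:
    - [0.05,0.05,0.5]
    - [0,0,0.5]
    - [0,0,0.5]
    - [0,0,0.3]
    - [0,0,0.2]
    - [0,0,0.02]
    - [0,0,0]
  turn:
    - [0,0,0]
    - [0,0,0]
    - [0,0,0]
    - [0,0,0]
    - [0,0,0]
    - [0,0,0]
    - [0,0,0]
  claw: [25,25,25,25,25,25,25]

```text
time_s: 13.55
eef_pos: [0.5201, -0.2833, 0.0339]
ee_rot: [-0.0, 0.999, -0.054, -0.0]
wrist_force: [-1.6, 1.8, 3.7]
opening: 0.341
grasp_force: 30.1
```

jog_arm:
  offset:
    - [0,0,0]
    - [0,0,0]
    - [0,0,0]
    - [0,0,-0.8]
    - [0,0,-0.9]
    - [0,0,-0.9]
    - [0,0,-0.9]
    - [0,0,0]
  turn:
    - [0,0,0]
    - [0,0,0]
    - [0,0,0]
    - [0,0,0]
    - [0,0,0]
    - [0,0,0]
    - [0,0,0]
    - [0,0,0]
  claw: [60,60,60,60,60,60,60,60]

```text
time_s: 14.35
eef_pos: [0.5225, -0.2852, 0.1253]
ee_rot: [0.002, 0.999, -0.054, 0.004]
wrist_force: [0.2, -0.1, -1.1]
opening: 0.604
grasp_force: 0.0
```

```bash
python3 - <<'E'
from h import *
units((.559,.119,.125),-6)
E
```

```text
turn [ 0.0388 -0.0714 -0.0337] offset(after turn) [ -0.2385 -16.2318   0.0104] t 14.35
```

jog_arm:
  offset:
    - [0,-0.96,0]
    - [0,-0.96,0]
    - [0,-0.96,0]
    - [0,-0.96,0]
    - [0,-0.96,0]
    - [0,-0.96,0]
    - [0,-0.96,0]
    - [0,-0.96,0]
    - [0,-0.96,0]
    - [0,-0.96,0]
    - [0,-0.96,0]
    - [0,-0.96,0]
  turn:
    - [0,0,0]
    - [0,0,0]
    - [0,0,0]
    - [0,0,0]
    - [0,0,0]
    - [0,0,0]
    - [0,0,0]
    - [0,0,0]
    - [0,0,0]
    - [0,0,0]
    - [0,0,0]
    - [0,0,0]
  claw: [70,70,70,70,70,70,70,70,70,70,70,70]

```text
time_s: 15.55
eef_pos: [0.5508, 0.0036, 0.1192]
ee_rot: [0.0, 0.999, -0.054, -0.001]
wrist_force: [0.5, -0.0, -0.6]
opening: 0.703
grasp_force: 0.0
```

jog_arm:
  offset:
    - [0,-0.95,0]
    - [0,-0.95,0]
    - [0,-0.95,0]
    - [0,-0.95,0]
    - [0,-0.95,0]
    - [0,0,0]
    - [0,0,0]
  turn:
    - [0,0,0]
    - [0,0,0]
    - [0,0,0]
    - [0,0,0]
    - [0,0,0]
    - [0,0,0]
    - [0,0,0]
  claw: [70,70,70,70,70,70,70]

```text
time_s: 16.25
eef_pos: [0.5637, 0.1206, 0.1196]
ee_rot: [0.001, 0.999, -0.054, -0.001]
wrist_force: [-0.4, 0.1, 0.0]
opening: 0.699
grasp_force: 0.0
```

```bash
python3 - <<'E'
from h import *
s,im=look("w5"); print(s['eef_pos'],s['ee_rot'])
m,c,a=blob(im,(45,90,60),(80,255,255)); g=wray(c,s,.073); print(c,a,g); units((g[0],g[1],.028),-6,s)
m,c,a=blob(im,(22,120,90),(35,255,255)); r=cv2.minAreaRect(cv2.findContours(m,0,2)[0][0]); print(cv2.boxPoints(r))
E
```

```text
[0.5637 0.1206 0.1196] [ 0.0006  0.9986 -0.0536 -0.001 ]
[253.0041 218.9281] 1446 [0.5593 0.1208 0.073 ]
turn [ 0.0125  0.0184 -0.0235] offset(after turn) [-0.1753  0.009   3.6626] t 16.25
[[ 13.0355 195.0881]
 [143.427  176.8939]
 [158.2186 282.8997]
 [ 27.827  301.0939]]
```

View pics/w5.png

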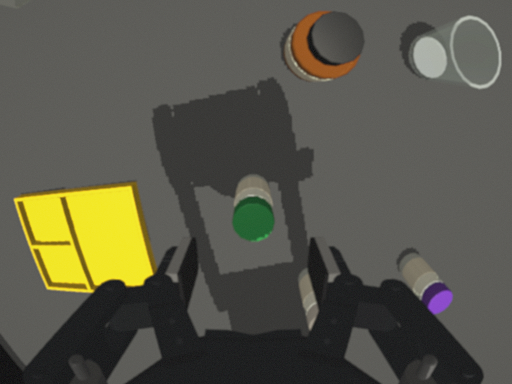

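The green cap is at (253,219), between the fingers; purple is still standing at (437,298). The yellow tray corners are about (14,198), (136,181), (156,285), (46,291).

jog_arm:
  offset:
    - [-0.17,0,0.8]
    - [0,0,0.8]
    - [0,0,0.8]
    - [0,0,0.8]
    - [0,0,0.46]
    - [0,0,0]
    - [0,0,0]
    - [0,0,0]
    - [0,0,0]
    - [0,0,0]
    - [0,0,0]
  turn:
    - [0,0,0]
    - [0,0,0]
    - [0,0,0]
    - [0,0,0]
    - [0,0,0]
    - [0,0,0]
    - [0,0,0]
    - [0,0,0]
    - [0,0,0]
    - [0,0,0]
    - [0,0,0]
  claw: [70,70,70,70,70,60,25,25,25,25,25]
  grip_force: 30

```text
time_s: 17.4
eef_pos: [0.5609, 0.1212, 0.0308]
ee_rot: [-0.0, 0.999, -0.054, 0.001]
wrist_force: [-0.3, -0.8, 3.4]
opening: 0.343
grasp_force: 29.9
```

```bash
python3 - <<'E'
from h import *
s=manip.state();print(s['opening'],s['grasp_force'],s['eef_pos'],s['wrist_force'])
units((.4618,-.2771,.13),-6,s)
o=dict(eef_pos=np.array([0.5637,0.1206,0.1196]),ee_rot=[0.0006,0.9986,-0.0536,-0.001])
Q=np.array([wray(p,o,.015) for p in [(14,198),(136,181),(156,285),(46,291)]]); print(Q)
print("bottle cap",wray((336,39),o,.085))
E
```

```text
0.34268150364942424 29.879041301901452 [0.5609 0.1212 0.0308] [-0.3435 -0.767   3.3627]
turn [-0.0023 -0.0225 -0.0326] offset(after turn) [-2.2782 16.2576 -3.9686] t 17.4
[[0.5805 0.3934 0.015 ]
 [0.5811 0.2261 0.015 ]
 [0.4658 0.2346 0.015 ]
 [0.4525 0.401  0.015 ]]
bottle cap [0.6736 0.0589 0.085 ]
```

jog_arm:
  offset:
    - [0,0,-0.9]
    - [0,0,-0.95]
    - [0,0.5,-0.95]
    - [-0.1,0.95,-0.9]
    - [-0.1,0.95,0]
    - [-0.1,0.95,0]
    - [-0.1,0.95,0]
    - [-0.1,0.95,0]
    - [-0.1,0.95,0]
    - [-0.1,0.95,0]
    - [-0.1,0.95,0]
    - [-0.1,0.95,0]
  turn:
    - [0,0,0]
    - [0,0,0]
    - [0,0,0]
    - [0,0,0]
    - [0,0,0]
    - [0,0,0]
    - [0,0,0]
    - [0,0,0]
    - [0,0,0]
    - [0,0,0]
    - [0,0,0]
    - [0,0,0]
  claw: [25,25,25,25,25,25,25,25,25,25,25,25]

```text
time_s: 18.6
eef_pos: [0.5128, -0.1021, 0.1219]
ee_rot: [-0.0, 0.999, -0.054, -0.0]
wrist_force: [1.1, -0.1, -0.8]
opening: 0.342
grasp_force: 29.8
```

jog_arm:
  offset:
    - [-0.2,0.95,0]
    - [-0.2,0.95,0]
    - [-0.2,0.95,0]
    - [-0.2,0.95,0]
    - [-0.2,0.95,0]
    - [-0.2,0.95,0]
    - [-0.15,0.95,0]
    - [0,0.5,0]
    - [0,0,0]
    - [0,0,0]
  turn:
    - [0,0,0]
    - [0,0,0]
    - [0,0,0]
    - [0,0,0]
    - [0,0,0]
    - [0,0,0]
    - [0,0,0]
    - [0,0,0]
    - [0,0,0]
    - [0,0,0]
  claw: [25,25,25,25,25,25,25,25,25,25]

```text
time_s: 19.6
eef_pos: [0.4606, -0.2748, 0.1219]
ee_rot: [-0.001, 0.999, -0.054, -0.0]
wrist_force: [-0.4, 0.1, -0.4]
opening: 0.341
grasp_force: 29.8
```

```bash
python3 - <<'E'
from h import *
s,im=look("w6"); print(s['eef_pos'],s['ee_rot'],s['grasp_force']); units((.4618,-.2771,.035),-6,s)
E
```

```text
[ 0.4606 -0.2748  0.1219] [-0.0005  0.9985 -0.0541 -0.0001] 29.786129792919382
turn [-0.0101  0.0019 -0.0338] offset(after turn) [0.0588 0.087  3.4746] t 19.6
```

View pics/w6.png

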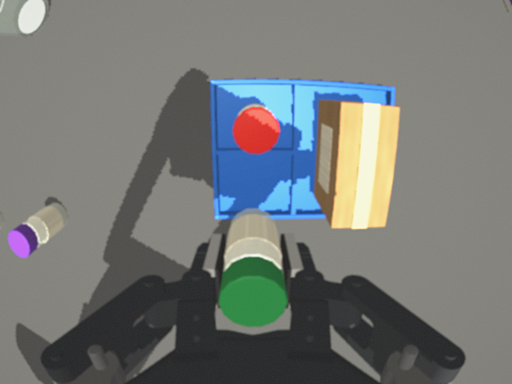

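Red stands upright in the far bay at (256,130). Green is lined up between the left wall and the divider for the near bay. Lowering.

jog_arm:
  offset:
    - [0.06,0.08,0.7]
    - [0,0,0.7]
    - [0,0,0.7]
    - [0,0,0.6]
    - [0,0,0.4]
    - [0,0,0.25]
    - [0,0,0.12]
    - [0,0,0]
  turn:
    - [0,0,0]
    - [0,0,0]
    - [0,0,0]
    - [0,0,0]
    - [0,0,0]
    - [0,0,0]
    - [0,0,0]
    - [0,0,0]
  claw: [25,25,25,25,25,25,25,25]

```text
time_s: 20.45
eef_pos: [0.462, -0.2775, 0.0355]
ee_rot: [0.0, 0.999, -0.054, 0.0]
wrist_force: [0.3, -0.1, -1.1]
opening: 0.346
grasp_force: 29.7
```

jog_arm:
  offset:
    - [0,0,0.05]
    - [0,0,0]
    - [0,0,0]
    - [0,0,0]
    - [0,0,0]
    - [0,0,-0.8]
    - [0,0,-0.9]
    - [0,0,-0.9]
    - [0,0,-0.9]
    - [0,0,0]
  turn:
    - [0,0,0]
    - [0,0,0]
    - [0,0,0]
    - [0,0,0]
    - [0,0,0]
    - [0,0,0]
    - [0,0,0]
    - [0,0,0]
    - [0,0,0]
    - [0,0,0]
  claw: [25,25,60,60,60,60,60,60,60,60]

```text
time_s: 21.45
eef_pos: [0.4637, -0.2791, 0.1258]
ee_rot: [0.002, 0.999, -0.054, 0.003]
wrist_force: [0.5, -0.4, 1.0]
opening: 0.604
grasp_force: 0.0
```

```bash
python3 - <<'E'
from h import *
units((.452,.068,.125),-6)
E
```

```text
turn [ 0.0412 -0.0681 -0.0337] offset(after turn) [ -1.9171 -13.7599   0.0317] t 21.45
```

jog_arm:
  offset:
    - [-0.14,-0.97,0]
    - [-0.14,-0.97,0]
    - [-0.14,-0.97,0]
    - [-0.14,-0.97,0]
    - [-0.14,-0.97,0]
    - [-0.14,-0.97,0]
    - [-0.14,-0.97,0]
    - [-0.14,-0.97,0]
    - [-0.14,-0.97,0]
    - [-0.14,-0.97,0]
    - [-0.14,-0.97,0]
    - [-0.14,-0.97,0]
  turn:
    - [0,0,0]
    - [0,0,0]
    - [0,0,0]
    - [0,0,0]
    - [0,0,0]
    - [0,0,0]
    - [0,0,0]
    - [0,0,0]
    - [0,0,0]
    - [0,0,0]
    - [0,0,0]
    - [0,0,0]
  claw: [70,70,70,70,70,70,70,70,70,70,70,70]

```text
time_s: 22.65
eef_pos: [0.4506, 0.0172, 0.1203]
ee_rot: [0.0, 0.999, -0.054, -0.001]
wrist_force: [-0.4, 0.3, 0.2]
opening: 0.699
grasp_force: 0.0
```

jog_arm:
  offset:
    - [-0.14,-0.97,0]
    - [-0.1,-0.97,0]
    - [0,-0.2,0]
    - [0,0,0]
    - [0,0,0]
  turn:
    - [0,0,0]
    - [0,0,0]
    - [0,0,0]
    - [0,0,0]
    - [0,0,0]
  claw: [70,70,70,70,70]

```text
time_s: 23.15
eef_pos: [0.451, 0.0694, 0.121]
ee_rot: [0.0, 0.999, -0.054, -0.0]
wrist_force: [-0.1, -0.3, 0.2]
opening: 0.7
grasp_force: 0.0
```

```bash
python3 - <<'E'
from h import *
s,im=look("w7"); print(s['eef_pos'],s['ee_rot'])
m,c,a=blob(im,(0,0,185),(180,40,255),[200,160,310,270]); g=wray(c,s,.073); print(c,a,g); units((g[0],g[1],.028),-6,s)
E
```

```text
[0.451  0.0694 0.121 ] [ 0.0004  0.9985 -0.0543 -0.0004]
[253.0531 212.7878] 1225 [0.4507 0.0692 0.073 ]
turn [ 0.0086  0.0076 -0.0368] offset(after turn) [-0.0113  0.0099  3.7198] t 23.15
```

View pics/w7.png

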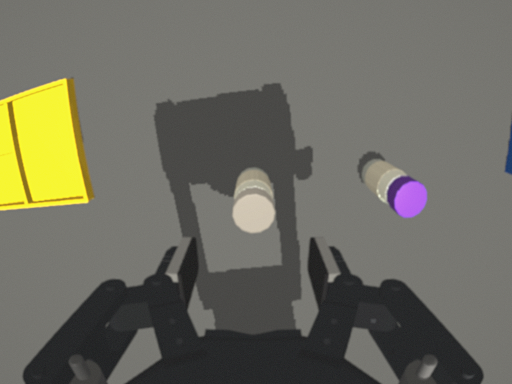

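White's cap is at (253,213), centred between the fingers; purple is untouched at (407,196). The yellow tray's right edge runs (70,79)–(92,202), which gives another fix on that tray.

jog_arm:
  offset:
    - [0,0,0.8]
    - [0,0,0.8]
    - [0,0,0.8]
    - [0,0,0.8]
    - [0,0,0.52]
    - [0,0,0]
    - [0,0,0]
    - [0,0,0]
    - [0,0,0]
    - [0,0,0]
    - [0,0,0]
  turn:
    - [0,0,0]
    - [0,0,0]
    - [0,0,0]
    - [0,0,0]
    - [0,0,0]
    - [0,0,0]
    - [0,0,0]
    - [0,0,0]
    - [0,0,0]
    - [0,0,0]
    - [0,0,0]
  claw: [70,70,70,70,70,60,25,25,25,25,25]
  grip_force: 30

```text
time_s: 24.3
eef_pos: [0.452, 0.0701, 0.0296]
ee_rot: [0.0, 0.999, -0.054, 0.001]
wrist_force: [0.9, -0.4, 3.1]
opening: 0.345
grasp_force: 29.8
```

```bash
python3 - <<'E'
from h import *
s=manip.state();print(s['opening'],s['grasp_force'],s['eef_pos'],s['wrist_force'])
o=dict(eef_pos=np.array([0.451,0.0694,0.121]),ee_rot=[0.0004,0.9985,-0.0543,-0.0004])
print(np.array([wray(p,o,.015) for p in [(70,79),(92,202)]]))
th=np.radians(-2);R=np.array([[np.cos(th),-np.sin(th)],[np.sin(th),np.cos(th)]])
p=np.array([.517,.314])+R@[-.03,.044]; print(p); units((*p,.13),-6,s)
E
```

```text
0.34518006339664875 29.77697504858952 [0.452  0.0701 0.0296] [ 0.9385 -0.4247  3.0633]
[[0.5749 0.2273 0.015 ]
 [0.4528 0.23   0.015 ]]
[0.4886 0.359 ]
turn [-0.0004 -0.021  -0.0322] offset(after turn) [  0.2456 -11.6477  -4.0176] t 24.3
```

jog_arm:
  offset:
    - [0,0,-0.8]
    - [0,0,-0.8]
    - [0,-0.5,-0.7]
    - [0,-0.95,0]
    - [0,-0.95,0]
    - [0,-0.95,0]
    - [0.05,-0.95,0]
    - [0.05,-0.95,0]
    - [0.05,-0.95,0]
    - [0.05,-0.95,0]
    - [0,-0.95,0]
    - [0,-0.95,0]
  turn:
    - [0,0,0]
    - [0,0,0]
    - [0,0,0]
    - [0,0,0]
    - [0,0,0]
    - [0,0,0]
    - [0,0,0]
    - [0,0,0]
    - [0,0,0]
    - [0,0,0]
    - [0,0,0]
    - [0,0,0]
  claw: [25,25,25,25,25,25,25,25,25,25,25,25]

```text
time_s: 25.5
eef_pos: [0.4804, 0.2954, 0.0858]
ee_rot: [0.0, 0.999, -0.054, -0.0]
wrist_force: [-0.1, -0.2, -0.4]
opening: 0.344
grasp_force: 29.7
```

jog_arm:
  offset:
    - [0,-0.9,0]
    - [0,-0.9,0]
    - [0,-0.7,0]
    - [0,0,0]
    - [0,0,0]
  turn:
    - [0,0,0]
    - [0,0,0]
    - [0,0,0]
    - [0,0,0]
    - [0,0,0]
  claw: [25,25,25,25,25]

```text
time_s: 26.0
eef_pos: [0.487, 0.3564, 0.0856]
ee_rot: [0.001, 0.999, -0.054, -0.0]
wrist_force: [-0.5, -1.2, -0.2]
opening: 0.34
grasp_force: 29.8
```

```bash
python3 - <<'E'
from h import *
s,im=look("w8"); print(s['eef_pos'],s['ee_rot'],s['grasp_force']); units((.487,.357,.0345),-6,s)
E
```

```text
[0.487  0.3564 0.0856] [ 0.0006  0.9986 -0.0537 -0.0003] 29.766235164133832
turn [ 0.0114  0.0057 -0.0263] offset(after turn) [-0.0024 -0.0233  2.0433] t 26.0
```

View pics/w8.png

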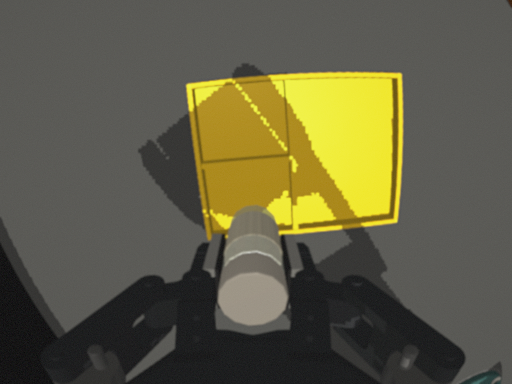

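```bash
python3 - <<'E'
from h import *
s=manip.state()
Q=np.array([wray(p,s,.015) for p in [(188,86),(401,73),(398,221),(208,237)]]); print(Q,Q.mean(0))
E
```

```text
[[0.5788 0.3926 0.015 ]
 [0.5773 0.2324 0.015 ]
 [0.4545 0.2337 0.015 ]
 [0.4597 0.3954 0.015 ]] [0.5176 0.3135 0.015 ]
```

jog_arm:
  offset:
    - [0,0,0.5]
    - [0,0,0.5]
    - [0,0,0.3]
    - [0,0,0]
  turn:
    - [0,0,0]
    - [0,0,0]
    - [0,0,0]
    - [0,0,0]
  claw: [25,25,25,25]

```text
time_s: 26.45
eef_pos: [0.4859, 0.3553, 0.0507]
ee_rot: [0.001, 0.999, -0.054, -0.002]
wrist_force: [-0.1, -0.9, -0.8]
opening: 0.343
grasp_force: 29.8
```

jog_arm:
  offset:
    - [0,0,0.35]
    - [0,0,0.22]
    - [0,0,0.1]
    - [0,0,0.02]
    - [0,0,0]
    - [0,0,0]
  turn:
    - [0,0,0]
    - [0,0,0]
    - [0,0,0]
    - [0,0,0]
    - [0,0,0]
    - [0,0,0]
  claw: [25,25,25,25,25,25]

```text
time_s: 27.05
eef_pos: [0.4876, 0.3568, 0.0367]
ee_rot: [-0.0, 0.999, -0.054, 0.0]
wrist_force: [-0.5, 0.4, -0.4]
opening: 0.342
grasp_force: 29.8
```

jog_arm:
  offset:
    - [0,0,0.06]
    - [0,0,0.06]
    - [0,0,0]
  turn:
    - [0,0,0]
    - [0,0,0]
    - [0,0,0]
  claw: [25,25,25]

```text
time_s: 27.35
eef_pos: [0.4875, 0.3567, 0.0336]
ee_rot: [-0.0, 0.999, -0.054, 0.0]
wrist_force: [0.8, 0.1, 0.5]
opening: 0.341
grasp_force: 29.8
```

jog_arm:
  offset:
    - [0,0,0.02]
    - [0,0,0]
    - [0,0,0]
    - [0,0,0]
    - [0,0,0]
    - [0,0,-0.8]
    - [0,0,-0.9]
    - [0,0,-0.9]
    - [0,0,-0.9]
    - [0,0,-0.5]
    - [0,0,0]
  turn:
    - [0,0,0]
    - [0,0,0]
    - [0,0,0]
    - [0,0,0]
    - [0,0,0]
    - [0,0,0]
    - [0,0,0]
    - [0,0,0]
    - [0,0,0]
    - [0,0,0]
    - [0,0,0]
  claw: [25,25,60,60,60,60,60,60,60,60,60]

```text
time_s: 28.45
eef_pos: [0.4885, 0.3573, 0.1351]
ee_rot: [-0.001, 0.999, -0.054, 0.002]
wrist_force: [0.2, -0.6, 0.4]
opening: 0.6
grasp_force: 0.0
```

```bash
python3 - <<'E'
from h import *
units((.673,.055,.14),-6)
E
```

```text
turn [-0.0258 -0.0354 -0.034 ] offset(after turn) [ 8.604  11.2532 -0.1967] t 28.45
```

jog_arm:
  offset:
    - [0.7,0.93,0]
    - [0.7,0.93,0]
    - [0.7,0.93,0]
    - [0.7,0.93,0]
    - [0.7,0.93,0]
    - [0.7,0.93,0]
    - [0.7,0.93,0]
    - [0.7,0.93,0]
    - [0.7,0.93,0]
    - [0.7,0.93,0]
    - [0.7,0.93,0]
    - [0.7,0.93,0]
  turn:
    - [0,0,0]
    - [0,0,0]
    - [0,0,0]
    - [0,0,0]
    - [0,0,0]
    - [0,0,0]
    - [0,0,0]
    - [0,0,0]
    - [0,0,0]
    - [0,0,0]
    - [0,0,0]
    - [0,0,0]
  claw: [90,90,90,90,90,90,90,90,90,90,90,90]

```text
time_s: 29.65
eef_pos: [0.6655, 0.0555, 0.1303]
ee_rot: [0.0, 0.999, -0.054, -0.002]
wrist_force: [0.8, 0.5, -0.1]
opening: 0.901
grasp_force: 0.0
```

jog_arm:
  offset:
    - [0,0,0]
    - [0,0,0]
  turn:
    - [0,0,0]
    - [0,0,0]
  claw: [90,90]

```text
time_s: 29.85
eef_pos: [0.6652, 0.0561, 0.1306]
ee_rot: [-0.0, 0.998, -0.055, -0.002]
wrist_force: [-0.0, 0.1, 0.1]
opening: 0.895
grasp_force: 0.0
```

```bash
python3 - <<'E'
from h import *
s,im=look("w9"); print(s['eef_pos'],s['ee_rot'])
m,c,a=blob(im,(0,0,0),(180,90,75),[190,150,320,250]); print("dark",c,a,wray(c,s,.08))
m,c,a=blob(im,(5,150,80),(20,255,255)); print("amber",c,a,wray(c,s,.058))
units((.673,.057,.028),-6,s)
E
```

```text
[0.6652 0.0561 0.1306] [-0.0002  0.9985 -0.0547 -0.0018]
dark [249.8588 197.0641] 1841 [0.6757 0.057  0.08  ]
amber [250.649  174.1969] 1356 [0.6858 0.0555 0.058 ]
turn [-0.0017  0.0345 -0.0457] offset(after turn) [ 0.3058 -0.0668  4.1037] t 29.85
```

View pics/w9.png

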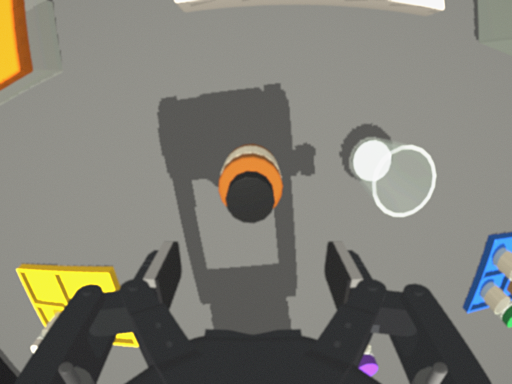

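The bottle cap is at (250,197), i.e. (0.675, 0.057). The beaker rim at (404,180) is clear of the right finger. Shift 9 mm forward, descend and grip the body.

jog_arm:
  offset:
    - [0.36,-0.04,0]
    - [0,0,0.8]
    - [0,0,0.8]
    - [0,0,0.8]
    - [0,0,0.8]
    - [0,0,0.7]
    - [0,0,0.42]
    - [0,0,0]
    - [0,0,0]
    - [0,0,0]
    - [0,0,0]
    - [0,0,0]
  turn:
    - [0,0,0]
    - [0,0,0]
    - [0,0,0]
    - [0,0,0]
    - [0,0,0]
    - [0,0,0]
    - [0,0,0]
    - [0,0,0]
    - [0,0,0]
    - [0,0,0]
    - [0,0,0]
    - [0,0,0]
  claw: [90,90,90,90,90,90,90,90,50,50,50,50]
  grip_force: 40

```text
time_s: 31.1
eef_pos: [0.6762, 0.0566, 0.0267]
ee_rot: [-0.0, 0.999, -0.054, 0.002]
wrist_force: [0.4, 0.2, 4.4]
opening: 0.566
grasp_force: 42.5
```

```bash
python3 - <<'E'
from h import *
s=manip.state();print(s['opening'],s['grasp_force'],s['eef_pos'],s['wrist_force'])
th=np.radians(-1.5);R=np.array([[np.cos(th),-np.sin(th)],[np.sin(th),np.cos(th)]])
p=np.array([.517,.313])+R@[0,-.035]; print(p); units((*p,.1),-6,s)
E
```

```text
0.5657937257890695 42.54883183157176 [0.6762 0.0566 0.0267] [0.3853 0.1509 4.3593]
[0.5161 0.278 ]
turn [-0.0048 -0.0325 -0.0335] offset(after turn) [-7.2955 -8.1369 -2.9333] t 31.1
```

jog_arm:
  offset:
    - [0,0,0]
    - [0,0,-0.8]
    - [0,0,-0.8]
    - [0,0,-0.8]
    - [-0.8,-0.9,0]
    - [-0.8,-0.9,0]
    - [-0.8,-0.9,0]
    - [-0.8,-0.9,0]
    - [-0.8,-0.9,0]
    - [-0.8,-0.9,0]
    - [-0.8,-0.9,0]
    - [-0.8,-0.9,0]
  turn:
    - [0,0,0]
    - [0,0,0]
    - [0,0,0]
    - [0,0,0]
    - [0,0,0]
    - [0,0,0]
    - [0,0,0]
    - [0,0,0]
    - [0,0,0]
    - [0,0,0]
    - [0,0,0]
    - [0,0,0]
  claw: [50,50,50,50,50,50,50,50,50,50,50,50]

```text
time_s: 32.3
eef_pos: [0.534, 0.2533, 0.0839]
ee_rot: [0.0, 0.999, -0.054, -0.001]
wrist_force: [-0.3, 0.2, -0.3]
opening: 0.57
grasp_force: 42.1
```

jog_arm:
  offset:
    - [-0.8,-0.9,0]
    - [0,0,0]
    - [0,0,0]
  turn:
    - [0,0,0]
    - [0,0,0]
    - [0,0,0]
  claw: [50,50,50]

```text
time_s: 32.6
eef_pos: [0.5173, 0.2774, 0.0842]
ee_rot: [0.001, 0.999, -0.053, -0.0]
wrist_force: [0.4, 0.2, -1.2]
opening: 0.57
grasp_force: 42.1
```

```bash
python3 - <<'E'
from h import *
s,im=look("w10"); print(s['eef_pos'],s['ee_rot'],s['grasp_force'],s['wrist_force']); units((.5161,.278,.0307),-6,s)
E
```

```text
[0.5173 0.2774 0.0842] [ 0.0006  0.9986 -0.0534 -0.0004] 42.115985501295654 [ 0.4056  0.2249 -1.2402]
turn [ 0.0123  0.0066 -0.0196] offset(after turn) [-0.049  -0.0197  2.1386] t 32.6
```

View pics/w10.png

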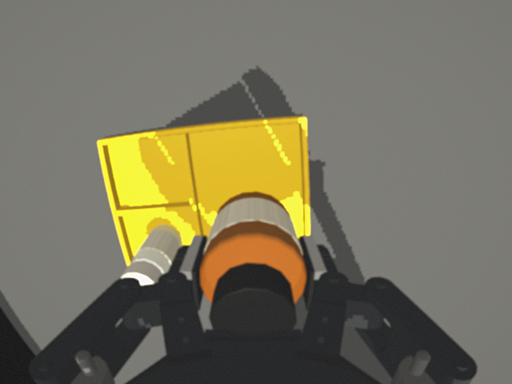

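White stands in its small bay at (150,255). The bottle hangs over the wide bay. Lowering.

jog_arm:
  offset:
    - [-0.05,0,0.5]
    - [0,0,0.5]
    - [0,0,0.5]
    - [0,0,0.3]
    - [0,0,0.2]
    - [0,0,0.1]
    - [0,0,0]
    - [0,0,0]
  turn:
    - [0,0,0]
    - [0,0,0]
    - [0,0,0]
    - [0,0,0]
    - [0,0,0]
    - [0,0,0]
    - [0,0,0]
    - [0,0,0]
  claw: [50,50,50,50,50,50,50,50]

```text
time_s: 33.45
eef_pos: [0.5171, 0.2776, 0.0328]
ee_rot: [-0.0, 0.999, -0.054, 0.0]
wrist_force: [0.1, 0.9, -1.1]
opening: 0.573
grasp_force: 42.1
```

jog_arm:
  offset:
    - [0,0,0.05]
    - [0,0,0.05]
    - [0,0,0]
  turn:
    - [0,0,0]
    - [0,0,0]
    - [0,0,0]
  claw: [50,50,50]

```text
time_s: 33.75
eef_pos: [0.5171, 0.2777, 0.0307]
ee_rot: [-0.0, 0.999, -0.054, 0.001]
wrist_force: [-0.1, 0.0, 2.0]
opening: 0.569
grasp_force: 42.3
```

Contact is felt (2 N), so I'll release and go up.

jog_arm:
  offset:
    - [0,0,0]
    - [0,0,0]
    - [0,0,0]
    - [0,0,-0.8]
    - [0,0,-0.9]
    - [0,0,-0.9]
    - [0,0,-0.9]
    - [0,0,-0.9]
    - [-0.9,0,-0.5]
    - [-0.9,0.5,-0.5]
    - [-0.9,0.9,0]
    - [-0.9,0.9,0]
  turn:
    - [0,0,0]
    - [0,0,0]
    - [0,0,0]
    - [0,0,0]
    - [0,0,0]
    - [0,0,0]
    - [0,0,0]
    - [0,0,0]
    - [0,0,0]
    - [0,0,0]
    - [0,0,0]
    - [0,0,0]
  claw: [78,78,78,78,78,78,78,78,78,78,78,78]

```text
time_s: 34.95
eef_pos: [0.4204, 0.2298, 0.1653]
ee_rot: [-0.0, 0.999, -0.054, 0.001]
wrist_force: [-0.4, 0.1, -0.0]
opening: 0.776
grasp_force: 0.0
```

```bash
python3 - <<'E'
from h import *
a=eyes.capture("top")[125:255,100:420]; b=eyes.capture("scene")[90:320,150:450]
b=cv2.resize(b,(640,490),interpolation=cv2.INTER_CUBIC)[110:430]; a=cv2.resize(a,(640,260),interpolation=cv2.INTER_CUBIC)
cv2.imwrite("pics/end.png",np.vstack([a,b])[:,:,::-1])
E
```

```text
(no output)
```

View pics/end.png

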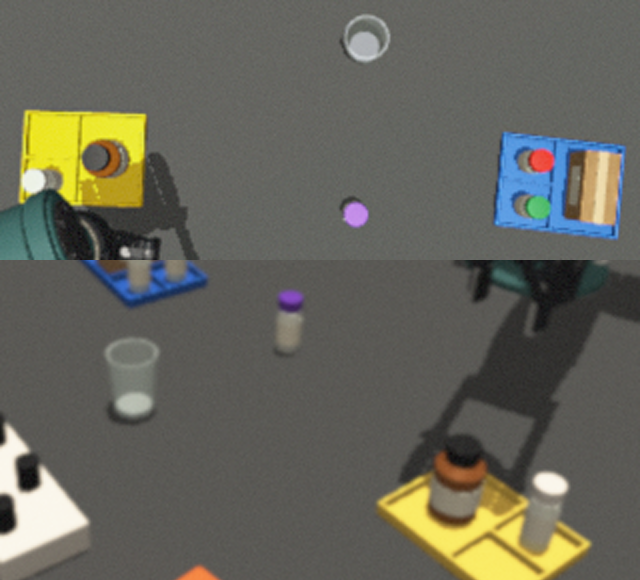

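Everything stands upright in its bay: bottle and white vial in yellow; carton, red and green in blue. Purple and the beaker have not moved. Handing in.

```bash
python3 -c "
from plant import manip
print(manip.job_done())"
```

```text
the job is handed in; nothing more can be done
None
```

I packed both kits and handed the job in at about 35 s; the last pictures showed all five items upright in their bays and the purple vial and beaker still standing in place, but the hand-in returned no verdict.

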